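# Roll a print stroke on a tilting tray and park the roller

### The job

Lay one out-and-back stroke with the freshly inked pattern roller on the tilting print tray: hold the tray by its wooden handle and tilt it so that the roller runs out under its own weight and stands still in line with the red pointer for 2 seconds, then runs back and comes to rest in line with the green pointer. Do not touch the inked roller, bang it into the end bumpers, jerk or drop the tray, or disturb the paint tubes and the jar. Let it stand at the green pointer for 3 seconds and finish while still holding the handle, with the tray clear of its rests and the roller staying there.

Things in the scene. Friction and masses are not known exactly. Their poses are not given: they have to be found in the camera images.
- stand: plywood stand of the tilting print tray, base 330 x 200 mm, fixed to the table; place and yaw differ from start to start. Origin on the table under the middle of the hinge; x runs along the tray away from its handle end, y to the left seen from the handle, z up. The hinge axis runs along y, 110 mm above the table
- tray (a joint): tray tilt about its hinge, rad: 0 = level, positive = handle end up, so the roller runs away from the handle. Rests (limits) at -0.12 and +0.12; it starts at -0.12, handle end down. Nearly free hinge (friction 0.02 N m, damping 0.08 N m s/rad); tray and handle 1 kg, falls back on a rest if let go. Lifting the handle takes a few newtons, changing as the roller moves
- tray_hinge (a point): point on the hinge axis, mid-tray, in the upper face of the flat, papered tray floor; its axes tilt with the tray: x along the tray away from the handle, y left, z out of the floor. Tray: outer 380 x 144 mm, side rims 14 mm wide and 36 mm high, 116 mm apart, ends 40 mm high. The black scale ticks on the right rim are only decoration
- handle: wooden handle fixed to the tray's near end, along the tray's x: 90 mm long, 20 wide, 26 high. Origin at its centre, 250 mm from the hinge axis and 10 mm above the plane of the tray floor, about 90 mm above the table at the start; axes tilt with the tray. Grip it from above across y, both sides are free. A 34 mm wide bracket begins 41 mm from the origin towards the tray, the tray's end face 60 mm
- roller: blue pattern roller with pale ridges, diameter 50 mm, length 104 mm, 0.45 kg with its axle (0.33 to 0.61), lying across the tray; origin in mid-axle, 25 mm above the tray floor; its x and z axes turn as it rolls. Captive: the axle ends run on ball bearings in grooves of the side rims, so it can only roll along the tray. Never touch it: freshly inked
- axle (a joint): place of the roller's axle along the tray, m: 0 over the hinge, positive beyond it, away from the handle. It rolls freely under its own weight: on a tilt t it accelerates at about 0.69 x 9.81 sin t, 6.8 m/s2 per rad; drag is small, about 0.013 N plus 0.06 N s/m, so it stands by itself only within about 0.003 rad of level. Rubber end bumpers stop it at -0.150 and +0.150; it starts at -0.150
- mark_red_line (a point): black index line on the red sliding pointer clamped on the left side rim: where the run out ends. Only its place along the tray (x of tray_hinge) matters: the roller's axle is to stand in line with it. 30 to 85 mm beyond the hinge, away from the handle; 64 mm left and 43 mm above the floor plane; axes as the tray's. The pointer is 20 mm long along the tray
- mark_green_line (a point): the same on the green sliding pointer on the same rim: the place where the run back ends, 30 to 100 mm from the hinge on the handle's side
- tube_ochre: loose paint tube with ochre band, lying, 130 x 40 x 25 mm, origin at its underside's centre; leave alone
- tube_red: loose paint tube with dark red band, lying, 130 x 40 x 25 mm, origin at its underside's centre; leave alone
- medium_jar: amber glass jar with white cap, 60 mm across, 85 mm high, standing, origin at its underside's centre; leave alone

How it is judged:
By the outcome, as a careful person would: the job done as asked, in the order asked, and still so for the second after the job is handed in, while the arm keeps its last pose, push and grip.
It also fails if it takes over 51 s, if anything falls off the work surface, if the arm or the gripper's body presses on something with over 40 N, if the wrist force passes 120 N, or if a joint passes its speed limit or range.

### The arm

A 6-joint arm with a two-finger parallel gripper is mounted at the origin on the work surface. World frame = base frame: x ahead of the robot, y to its left, z up, the work surface at z = 0. Lengths are in m, angles in rad, forces in N, time in s.
With the tool pointing down it reaches from about 0.35 to 0.925 m from the base axis. Payload 6.4 kg.
Tool frame: the origin (TCP) lies on the centre line of the jaws, within the pads' length; the fingertips stand 8 mm ahead of it and the grasp point (between the pads) lies 11 mm behind it; z points along the fingers, y is the line along which they close (so a half turn about z gives the same grasp; the last joint's range is limited). The gripper opens to 94 mm and grips with 3 to 60 N. Pads are 16 mm wide; open, the fingers measure 119 mm over their backs; the gripper's body (75 mm by 177 mm) begins 78 mm behind the grasp point.
Start: joints at [1.044, 0.245, 1.558, -0, 1.339, -0.174], TCP at [0.225, 0.61, 0.213] pointing down, gripper open.
Joint ranges: [-3.13, 3.13], [-1.02, 2.26], [0.13, 2.54], [-0.95, 4.09], [0.21, 2.88], [-2.74, 2.74]. Speed limits (rad/s): [2.57, 2.57, 3.14, 3.14, 3.14, 3.14].

### API

Orientations are given as a rotation vector (axis times angle).
In Python, from workcell import robot gives the robot as it stands.
- The arm moves only by the tool send_rows, never from a script. Its argument "moves" is a list that holds one entry, the list of rows, each a list of 7 numbers: the shift along the tool's x, y, z as a fraction of full scale, then the turn, a rotation vector about the tool's x, y, z as a fraction of full scale, then the opening, from -1 (shut) to 1 (fully open). In form: [[[tx, ty, tz, rx, ry, rz, hand], ...]]. A call has 1 to 5 rows; each row shifts and turns the commanded pose from where the row before left it, along the tool's axes as they then stand; what a row does not reach is not made up. Full scale, the value 1, is 50 cm for a shift and 360 degrees for a turn. A row lasts 1/12 s, in which the tool goes at most 41.7 mm and 7.16 degrees, less where a joint would pass 70% of its speed; a pose out of reach is approached as far as the arm can. A call with a number of a shift or a turn outside -1 to 1 is refused whole. A call with a gripper value outside its range is refused whole. The fingers move at their own pace and stop on an object; the grip force is fixed at half the most. Time passes only in rows, so rows that do not move let the fingers close. It gives the time, the measured TCP pose, the force, the opening and the grip force at its end, in the units of the state.
- robot.read_state(): the state, without advancing time (a new reading comes with each control period).
- robot.camera(name): name is "side" or "top"; returns a dict with "pixels" (480x640x3 uint8, blue, green, red), "fov_y" (degrees; the focal length in pixels is half the picture's height over the tangent of half this angle, whatever the lens; pixels are square), "cx", "cy" (the principal point, pixels), "dist_coeffs" ([k1, k2, p1, p2, k3] as OpenCV has them; the pictures are not rectified), "eye" and "attitude" of the camera in the world. Camera axes: x right, y down, z forward; pixel columns grow to the right and rows downward; lengths in m; the calibration is good to about 2 mm. A picture is of the moment at which its call begins. There is no depth.
- robot.hand_in(): hands the job in; it is judged then, once.
The state is a dict: "clock": time; "qpos": joint angles; "dq": joint speeds; "effort": joint torques, N m; "tool_pos": TCP position; "tool_rot": TCP orientation; "wrist_force": force on the tool from outside, world axes, zero at the start; "moment": the same for the moment, N m; "gripper_width": opening from 0.0 (shut) to 1.0 (fully open); "finger_force": force on a finger pad.
Only numpy, scipy, OpenCV 4.12 (cv2) and the standard library are available. Lean on these libraries where they do the work, as an engineer would, in place of code of your own. Each camera call takes 0.05 s, during which the arm holds its last target. There are 200 camera calls.

## Working session

There is one attempt and no reset: what is moved stays moved. The work goes in short steps, Python scripts to look and compute and a tool call to move; the robot and the scene stay as the last step left them, time stands still between calls to the robot, and variables do not carry over. Pictures are saved under pics/ and viewed, at most 10 in all, crops included, and the job is handed in when it is done.

Besides the shell and the picture viewer there is one more tool, called after "Request:" as name(argument=value, ...) on one line, values as JSON. send_rows: Moves the arm, as the interface text tells. Its arguments: {"type":"object","properties":{"moves":{"type":"array","items":{"type":"array","items":{"type":"array","items":{"type":"number","minimum":-1,"maximum":1}}}}},"required":["moves"]}

```bash
mkdir -p pics; ls
python3 - <<'E'
from workcell import robot
import cv2,pickle,numpy as np
d={}
for n in("side","top"):
    c=robot.camera(n); d[n]=c; cv2.imwrite(f"pics/{n}0.png",c["pixels"])
    print(n,{k:v for k,v in c.items() if k!="pixels"})
pickle.dump(d,open("c0.pkl","wb"))
print(robot.read_state())
E
```

```text
pics
side {'fov_y': 47.821904080439396, 'cx': 327.7290071523088, 'cy': 245.25873520589388, 'dist_coeffs': array([-0.14434122,  0.        ,  0.        ,  0.        ,  0.        ]), 'eye': array([ 0.18306477, -0.70668668,  1.08568222]), 'attitude': array([-2.36663381,  0.62296131, -0.23227088])}
top {'fov_y': 54.8225553785019, 'cx': 317.951623858666, 'cy': 241.60719998413222, 'dist_coeffs': array([-0.02179905,  0.        ,  0.        ,  0.        ,  0.        ]), 'eye': array([0.39043109, 0.02004643, 1.11031772]), 'attitude': array([-1.98944839,  2.23901659, -0.22197323])}
{'clock': 0.1, 'qpos': array([ 1.04390380e+00,  2.45778181e-01,  1.55885674e+00, -2.66753070e-05,
        1.33870960e+00, -1.74081876e-01]), 'dq': array([ 0.00261112, -0.00106956, -0.00328142,  0.00079251, -0.00121729,
        0.00032361]), 'effort': array([-2.61600535e-04, -4.16913056e+01, -3.15525448e+01,  6.86790165e-02,
        3.09681636e-02, -3.34023480e-05]), 'tool_pos': array([0.22432327, 0.60951029, 0.21245284]), 'tool_rot': array([-5.51212839e-01, -3.09227039e+00,  2.59805270e-03]), 'wrist_force': array([ 0.23340898,  0.6082472 , -0.15650914]), 'moment': array([-0.04367918, -0.04251426,  0.0299468 ]), 'finger_force': 0.0, 'gripper_width': 1.0026625448698026}
```

View pics/side0.png

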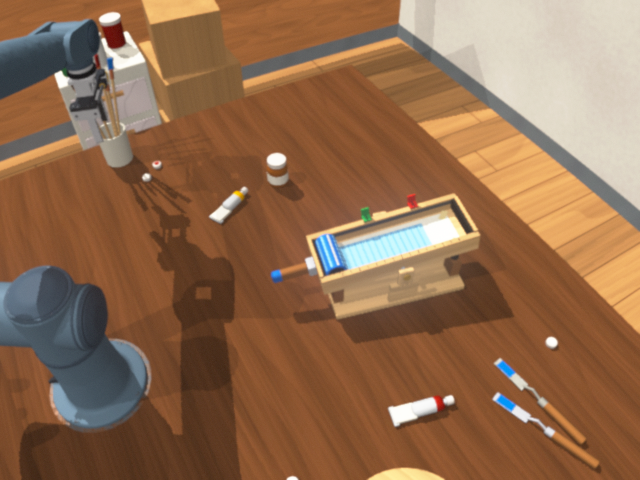

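View pics/top0.png

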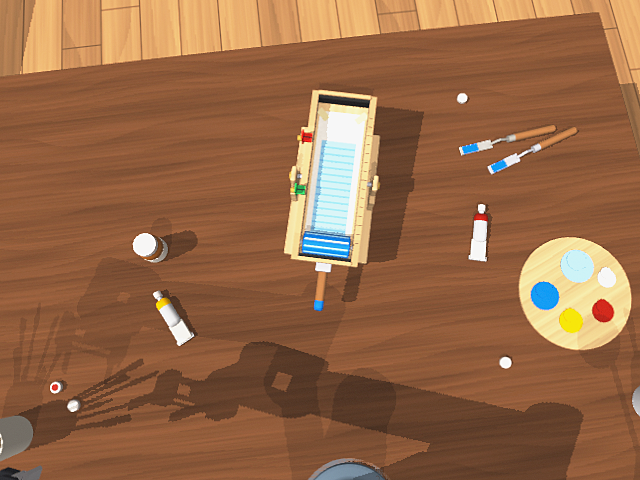

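The side view shows the tray with its handle's blue end at (277,275), the green pointer at (366,214) and the red at (412,201). In the top view the handle end is at (318,306), green at (299,190) and red at (306,137). I'll enlarge both.

Run:
```python
import cv2,pickle,numpy as np
d=pickle.load(open("c0.pkl","rb"))
R=lambda im,f:cv2.resize(im,None,fx=f,fy=f,interpolation=cv2.INTER_CUBIC)
s=d["side"]["pixels"]; t=d["top"]["pixels"]
cv2.imwrite("pics/s1.png",R(s[185:325,265:465],4))
a=R(t[85:205,283:383],5); b=R(t[205:315,283:343],5)
o=np.zeros((600,800,3),np.uint8); o[:,:500]=a; o[:550,500:800]=b
cv2.imwrite("pics/t1.png",o)
```

```text
(no output)
```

View pics/s1.png

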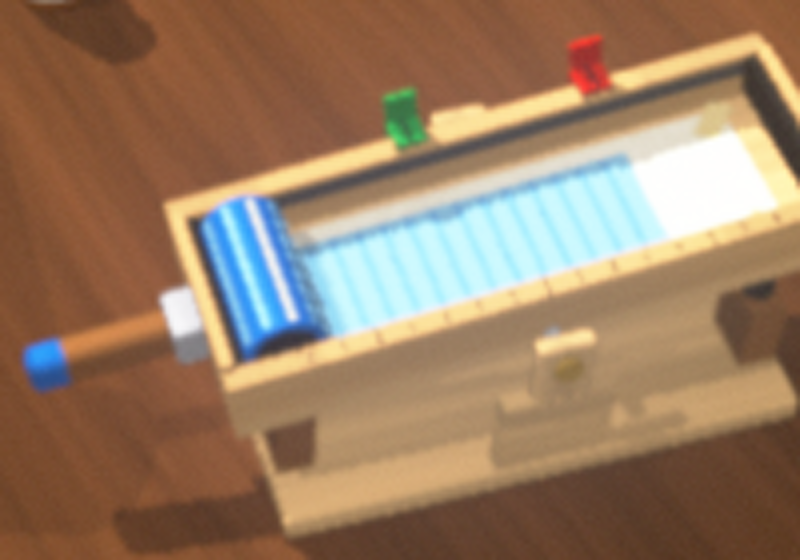

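View pics/t1.png

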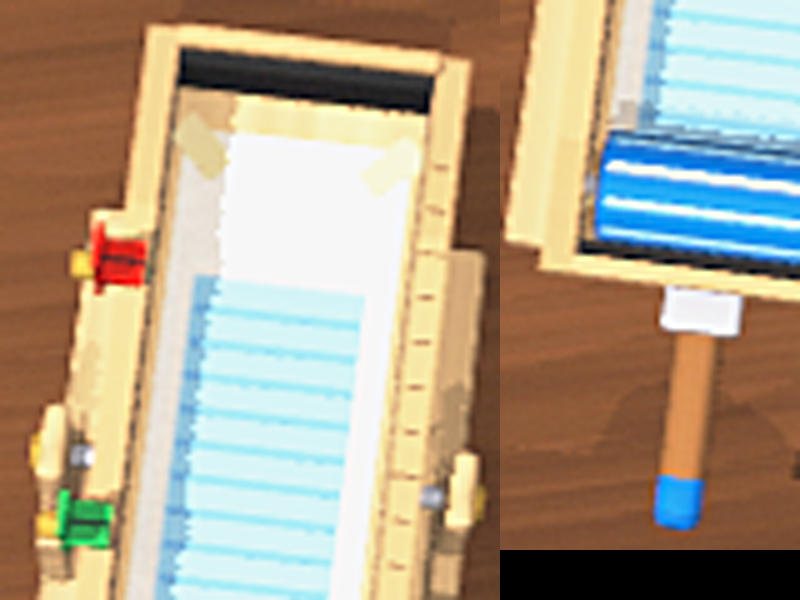

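The crops give the rim corners, the handle cap and the black index lines: red line mid at top-crop (122,260), green at (88,522). In the side crop the pointer feet are at (595,88) and (408,140). Now I'll fit the tray pose.

```bash
cat > h.py <<'E'
import cv2,pickle,numpy as np
from scipy.spatial.transform import Rotation as Ro
from scipy.optimize import least_squares,brentq
def cam(c):
    f=240/np.tan(np.radians(c["fov_y"])/2)
    K=np.array([[f,0,c["cx"]],[0,f,c["cy"]],[0,0,1]])
    R=Ro.from_rotvec(c["attitude"]).as_matrix().T
    return K,np.asarray(c["dist_coeffs"]),R,-R@c["eye"]
def proj(c,P):
    K,D,R,t=cam(c)
    return cv2.projectPoints(np.asarray(P,float).reshape(-1,1,3),cv2.Rodrigues(R)[0],t,K,D)[0].reshape(-1,2)
def tri(cs,px):
    A=[]
    for c,p in zip(cs,px):
        K,D,R,t=cam(c); u=cv2.undistortPoints(np.float64(p).reshape(1,1,2),K,D).ravel()
        M=np.c_[R,t]; A+=[u[0]*M[2]-M[0],u[1]*M[2]-M[1]]
    X=np.linalg.svd(np.array(A))[2][-1]; return X[:3]/X[3]
def tray2w(q,tilt,P):  # q=hx,hy,hz,yaw
    return Ro.from_euler("ZY",[q[3],tilt]).apply(np.atleast_2d(P))+q[:3]
E
python3 - <<'E'
from h import *
d=pickle.load(open("c0.pkl","rb")); S,T=d["side"],d["top"]
s=lambda x,y:((x+.5)/4-.5+265,(y+.5)/4-.5+185)
a=lambda x,y:((x+.5)/5-.5+283,(y+.5)/5-.5+85)
b=lambda x,y:((x-500+.5)/5-.5+283,(y+.5)/5-.5+205)
m=lambda *v:np.array(v)/1000.
ob=[(T,a(148,26),m(190,72,40)),(T,a(470,60),m(190,-72,40)),(T,b(540,266),m(-190,72,40)),
(S,s(165,206),m(-190,72,40)),(S,s(757,35),m(190,72,40)),(S,s(230,376),m(-190,-72,40)),
(T,b(676,526),m(-295,0,15))]
f=lambda q,tl=None:np.concatenate([proj(c,tray2w(q[:4],q[4],P))[0]-p for c,p,P in ob])
r=least_squares(lambda q:f(q),[.65,.05,.11,0,-.12])
print("free",r.x.round(4),f(r.x).reshape(-1,2).round(1).tolist())
g=lambda q:f(np.r_[q[:2],.11,q[2],-.12])
r=least_squares(g,[.65,.05,0]); q=np.r_[r.x[:2],.11,r.x[2]]
print("fix",q.round(4),g(r.x).reshape(-1,2).round(1).tolist())
print("cap tri",tri([S,T],[s(48,362),b(676,520)]).round(4), "cap model",tray2w(q,-.12,m(-294,0,18)).round(4),"handle",tray2w(q,-.12,m(-250,0,10)).round(4))
for n,pt,ps in(("red",a(122,260),s(593,80)),("green",a(88,522),s(406,134))):
    x=[]
    for c,p in((T,pt),(S,ps)):
        l=least_squares(lambda v:proj(c,tray2w(q,-.12,[v[0],.064+v[1],.043]))[0]-p,[0,0],x_scale=.01).x; x.append(l.round(4))
    X=tri([S,T],[ps,pt]); print(n,x,"tri in tray",Ro.from_euler("ZY",[q[3],-.12]).inv().apply(X-q[:3]).round(4))
np.save("q.npy",q)
# roller
for n,c in d.items():
    I=cv2.cvtColor(c["pixels"],cv2.COLOR_BGR2HSV); M=cv2.inRange(I,(100,150,80),(125,255,255))
    ctr=proj(c,tray2w(q,-.12,m(-150,0,25)))[0]; k=cv2.connectedComponentsWithStats(M)
    print(n,ctr.round(1),[(k[2][i].tolist(),k[3][i].round(1).tolist()) for i in range(1,k[0]) if k[2][i][4]>60])
E
```

```text
free [ 0.7336 -0.0515  0.104  -0.2418 -0.1045] [[0.1, 0.2], [-0.4, 0.6], [-0.1, 0.1], [0.6, -2.1], [0.5, -0.6], [0.3, 2.1], [-0.0, 0.3]]
fix [ 0.7318 -0.0524  0.11   -0.2432] [[0.6, -0.8], [0.6, -0.3], [0.1, 0.7], [-0.1, -2.5], [0.6, -2.6], [-0.5, 1.8], [0.3, 0.9]]
cap tri [0.4542 0.0176 0.0853] cap model [[0.4464 0.0185 0.0927]] handle [[0.4897 0.0077 0.09  ]]
red [array([0.0798, 0.0068]), array([ 0.0773, -0.0004])] tri in tray [0.0815 0.0716 0.0338]
green [array([-0.0377,  0.0068]), array([-0.0418, -0.0005])] tri in tray [-0.0378  0.0716  0.0338]
side [330.8 255.3] [([317, 235, 28, 39, 304], [329.1, 253.7]), ([272, 270, 9, 12, 79], [276.0, 275.5]), ([498, 362, 16, 15, 116], [505.7, 368.4]), ([497, 395, 18, 15, 130], [505.5, 402.3])]
top [326.2 244.7] [([462, 143, 17, 10, 100], [469.9, 147.8]), ([491, 160, 16, 12, 101], [498.3, 165.5]), ([302, 232, 48, 26, 632], [325.8, 245.0]), ([531, 282, 28, 28, 608], [544.5, 295.4]), ([314, 300, 10, 11, 84], [318.2, 305.0])]
```

```bash
cat >> h.py <<'E'
def toolR(q,tilt): return Ro.from_euler("ZY",[q[3],tilt])*Ro.from_euler("y",np.pi)
def delta(st,q,tilt,back=0,hx=-.250):
    """shift (tool axes, /0.5m) and turn (/2pi) from measured pose to grasp pose, 'back' m behind it"""
    R0=Ro.from_rotvec(st["tool_rot"]); R1=toolR(q,tilt)
    P=tray2w(q,tilt,[hx,0,.010-.011+back])[0]
    return R0.inv().apply(P-st["tool_pos"])/.5,(R0.inv()*R1).as_rotvec()/(2*np.pi),P
E
python3 - <<'E'
from h import *
from workcell import robot
q=np.load("q.npy"); s,r,P=delta(robot.read_state(),q,-.12,.10)
print(s.round(4),r.round(4),P.round(4))
E
```

```text
[-0.8929 -0.9483  0.0696] [-0.0013 -0.0191 -0.0174] [0.4794 0.0103 0.1784]
```

Request:
send_rows(moves=[[[-0.03, -0.03, 0, 0, 0, 0, 1], [-0.05, -0.055, 0, 0, 0, 0, 1], [-0.055, -0.06, 0, 0, 0, 0, 1], [-0.055, -0.06, 0, 0, 0, 0, 1], [-0.055, -0.06, 0, 0, 0, 0, 1]]])

```text
clock: 0.52
tool_pos: [0.2937, 0.4415, 0.2128]
tool_rot: [-0.55, -3.093, 0.001]
wrist_force: [0.9, 0.5, 0.6]
gripper_width: 0.999
finger_force: 0.0
```

Request:
send_rows(moves=[[[-0.055, -0.06, 0, 0, 0, 0, 1], [-0.055, -0.06, 0, 0, 0, 0, 1], [-0.055, -0.06, 0, 0, 0, 0, 1], [-0.055, -0.06, 0, 0, 0, 0, 1], [-0.055, -0.06, 0, 0, 0, 0, 1]]])

```text
clock: 0.93
tool_pos: [0.3709, 0.2532, 0.2132]
tool_rot: [-0.55, -3.093, 0.0]
wrist_force: [0.1, -0.2, 0.3]
gripper_width: 1.001
finger_force: 0.0
```

Request:
send_rows(moves=[[[-0.055, -0.06, 0, 0, 0, 0, 1], [-0.055, -0.06, 0, 0, 0, 0, 1], [-0.055, -0.06, 0, 0, 0, 0, 1], [-0.055, -0.06, 0, 0, 0, 0, 1], [-0.05, -0.05, 0, 0, 0, 0, 1]]])

```text
clock: 1.35
tool_pos: [0.4477, 0.0699, 0.2133]
tool_rot: [0.553, 3.092, -0.0]
wrist_force: [0.5, 1.1, -0.2]
gripper_width: 0.999
finger_force: 0.0
```

Run:
```python
from h import *
from workcell import robot
q=np.load("q.npy"); st=robot.read_state(); s,r,P=delta(st,q,-.12,.10)
print(s.round(4),r.round(4),P.round(4),st["tool_pos"],st["clock"],st["qpos"])
```

```text
[-0.1008 -0.0899  0.0699] [-0.0011 -0.0191 -0.0176] [0.4794 0.0103 0.1784] [0.44769086 0.06992758 0.21329582] 1.35 [-9.60761380e-02 -2.38355345e-01  2.04281104e+00 -1.83823780e-04
  1.33706479e+00 -1.31291278e+00]
```

Request:
send_rows(moves=[[[-0.04, -0.036, 0, 0, 0, 0, 1], [-0.036, -0.032, 0.03, 0, 0, 0, 1], [-0.025, -0.022, 0.04, 0, 0, 0, 1], [0, 0, 0, 0, -0.01, -0.009, 1], [0, 0, 0, 0, -0.009, -0.0085, 1]]])

```text
clock: 1.77
tool_pos: [0.4789, 0.0116, 0.1761]
tool_rot: [0.366, 3.004, -0.032]
wrist_force: [0.5, 0.1, 0.7]
gripper_width: 0.999
finger_force: 0.0
```

Request:
send_rows(moves=[[[0, 0, 0, 0, 0, 0, 1], [0, 0, 0, 0, 0, 0, 1]]])

```text
clock: 1.93
tool_pos: [0.4788, 0.0128, 0.1782]
tool_rot: [0.368, 3.003, -0.031]
wrist_force: [-0.1, -0.1, 0.3]
gripper_width: 1.0
finger_force: 0.0
```

Run:
```python
from h import *
from workcell import robot
q=np.load("q.npy"); st=robot.read_state(); s,r,P=delta(st,q,-.12,.10)
print(s.round(4),r.round(4),P.round(4),st["tool_pos"],st["clock"],st["qpos"])
d={}
for n in("side","top"): d[n]=robot.camera(n)
pickle.dump(d,open("c1.pkl","wb"))
o=np.zeros((600,800,3),np.uint8)
R=lambda im,f:cv2.resize(im,None,fx=f,fy=f,interpolation=cv2.INTER_CUBIC)
for c,x0,y0,X in((d["side"],230,180,0),(d["top"],270,215,400)):
    o[:,X:X+400]=R(c["pixels"][y0:y0+150,x0:x0+100],4)
cv2.imwrite("pics/g1.png",o)
```

```text
[-0.0023 -0.0046  0.    ] [-0.001  -0.0004 -0.0001] [0.4794 0.0103 0.1784] [0.47883072 0.01280353 0.17822668] 1.9333 [-0.20406561 -0.20979604  2.08898273 -0.01221421  1.1450554  -1.5264855 ]
```

View pics/g1.png

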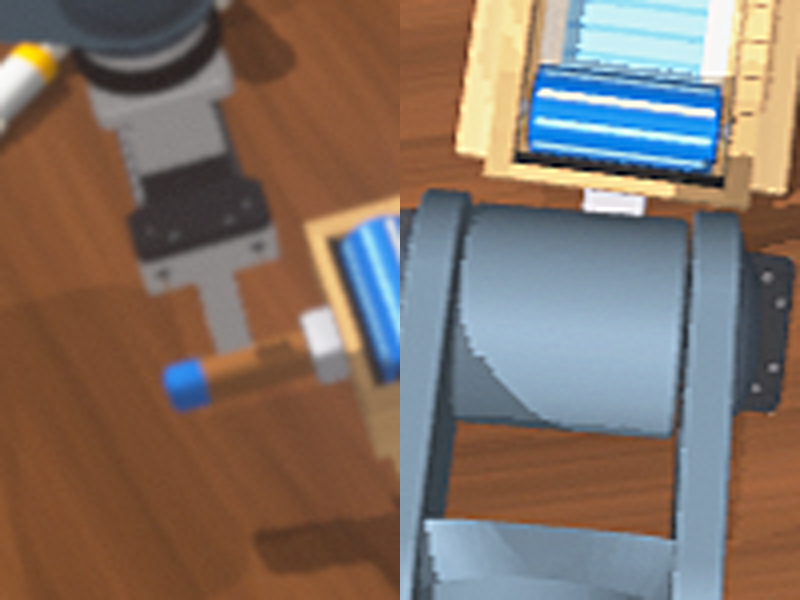

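The side crop shows the finger just above mid-handle. In the top crop the roller is fully visible past the wrist, though the handle itself is hidden. I'll descend.

Request:
send_rows(moves=[[[-0.002, -0.0046, 0.02, -0.001, 0, 0, 1], [0, 0, 0.05, 0, 0, 0, 1], [0, 0, 0.05, 0, 0, 0, 1], [0, 0, 0.05, 0, 0, 0, 1], [0, 0, 0.02, 0, 0, 0, 1]]])

```text
clock: 2.45
tool_pos: [0.4889, 0.0076, 0.0805]
tool_rot: [0.367, 3.007, -0.021]
wrist_force: [0.1, 0.4, -0.2]
gripper_width: 1.0
finger_force: 0.0
```

Request:
send_rows(moves=[[[0, 0, 0.01, 0, 0, 0, 1], [0, 0, 0, 0, 0, 0, 1]]])

```text
clock: 2.62
tool_pos: [0.491, 0.0072, 0.0784]
tool_rot: [0.366, 3.003, -0.022]
wrist_force: [-0.2, -0.2, -0.8]
gripper_width: 1.0
finger_force: 0.0
```

Run:
```python
from h import *
from workcell import robot
q=np.load("q.npy"); st=robot.read_state(); s,r,P=delta(st,q,-.12,0)
print(s.round(4),r.round(4),P.round(4),st["tool_pos"],st["clock"],st["wrist_force"],st["moment"])
c=robot.camera("side")
print(proj(c,tray2w(q,-.12,[[-.25,0,.01],[-.295,-.01,.01],[-.19,-.01,.01]])))
cv2.imwrite("pics/g2.png",cv2.resize(c["pixels"][230:300,250:350],None,fx=6,fy=6,interpolation=cv2.INTER_CUBIC))
```

```text
[-0.0001  0.0003 -0.0013] [-0.     -0.0005  0.0001] [0.491  0.0074 0.0791] [0.49098712 0.00722048 0.07844117] 2.6167 [-0.23181784 -0.19244287 -0.82399995] [0.04393634 0.06005984 0.04063901]
[[290.47940098 271.24340541]
 [272.76530229 280.03248453]
 [316.2670188  267.21832775]]
```

View pics/g2.png

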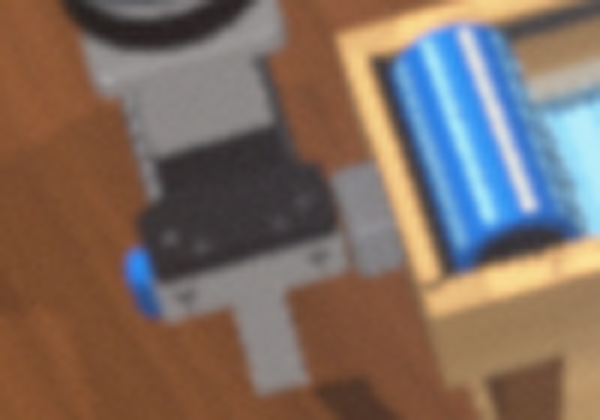

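The finger stands beside mid-handle, between the blue cap and the bracket, so I'll close now.

Request:
send_rows(moves=[[[0, 0, 0, 0, 0, 0, -1], [0, 0, 0, 0, 0, 0, -1], [0, 0, 0, 0, 0, 0, -1], [0, 0, 0, 0, 0, 0, -1], [0, 0, 0, 0, 0, 0, -1]]])

```text
clock: 3.08
tool_pos: [0.4916, 0.0072, 0.0799]
tool_rot: [0.365, 3.0, -0.023]
wrist_force: [0.4, -0.4, -0.4]
gripper_width: 0.687
finger_force: 0.0
```

Request:
send_rows(moves=[[[0, 0, 0, 0, 0, 0, -1], [0, 0, 0, 0, 0, 0, -1], [0, 0, 0, 0, 0, 0, -1], [0, 0, 0, 0, 0, 0, -1], [0, 0, 0, 0, 0, 0, -1]]])

```text
clock: 3.5
tool_pos: [0.4913, 0.0072, 0.0793]
tool_rot: [0.365, 3.001, -0.022]
wrist_force: [-0.5, -0.1, -0.1]
gripper_width: 0.329
finger_force: 0.0
```

Run:
```python
from h import *
from workcell import robot
st=robot.read_state(); print(st)
pickle.dump(st,open("grip.pkl","wb"))
```

```text
{'clock': 3.5, 'qpos': array([-0.21438145, -0.02804812,  2.12689634, -0.00464084,  0.92378872,
       -1.54027017]), 'dq': array([-8.13102062e-04,  4.82531318e-04,  1.78155497e-03,  7.01835197e-04,
       -5.81710564e-05,  6.19515332e-06]), 'effort': array([ 5.89498268e-04, -2.58672112e+01, -2.70154721e+01, -1.95767783e-02,
       -1.98015212e-01, -1.84666511e-03]), 'tool_pos': array([0.49126818, 0.00724463, 0.07925067]), 'tool_rot': array([ 0.36543701,  3.00124643, -0.02235201]), 'wrist_force': array([-0.48738675, -0.06379843, -0.07292663]), 'moment': array([-0.00874191,  0.00947146, -0.01499136]), 'finger_force': 0.0, 'gripper_width': 0.3285776760924576}
```

Request:
send_rows(moves=[[[0, 0, 0, 0, 0, 0, -1], [0, 0, 0, 0, 0, 0, -1], [0, 0, 0, 0, 0, 0, -1], [0, 0, 0, 0, 0, 0, -1], [0, 0, 0, 0, 0, 0, -1]]])

```text
clock: 3.92
tool_pos: [0.491, 0.0061, 0.0792]
tool_rot: [0.365, 3.002, -0.026]
wrist_force: [-1.9, -5.8, 0.6]
gripper_width: 0.209
finger_force: 30.0
```

Run:
```python
from h import *
from workcell import robot
q=np.load("q.npy"); g=[]
for i in range(3):
    st=robot.read_state(); robot.camera("side"); g.append(st); print(st["clock"],st["tool_pos"],st["tool_rot"],st["wrist_force"],st["moment"],st["gripper_width"],st["finger_force"])
pickle.dump(st,open("grip.pkl","wb"))
```

```text
3.9167 [0.49098845 0.00609051 0.07919903] [ 0.36489181  3.002008   -0.02607345] [-1.90945262 -5.80135966  0.60000861] [-0.83041837  0.36677011 -0.14265634] 0.2089183553608544 29.999355375766754
3.9667 [0.4910078  0.00611997 0.07924726] [ 0.36481384  3.00196338 -0.02605974] [-1.88987277 -5.92694102  0.34817401] [-0.83651875  0.3210653  -0.14550293] 0.21330831971353337 29.99928742647171
4.0167 [0.49100905 0.00610131 0.07922518] [ 0.36489915  3.00193196 -0.02601295] [-2.81688008 -6.04420381 -0.07418958] [-0.80268694  0.37004452 -0.1496312 ] 0.21093093243772942 29.999355375766754
```

Request:
send_rows(moves=[[[0, -0.001, -0.0015, 0, 0.0005, 0, -1], [0, -0.001, -0.003, 0, 0.00095, 0, -1], [0, -0.0005, -0.0045, 0, 0.0014, 0, -1], [0, 0, -0.005, 0, 0.0016, 0, -1], [0, 0, -0.005, 0, 0.0016, 0, -1]]])

```text
clock: 4.48
tool_pos: [0.49, 0.0063, 0.0889]
tool_rot: [0.37, 3.04, -0.015]
wrist_force: [1.9, -0.0, -3.7]
gripper_width: 0.212
finger_force: 30.0
```

Request:
send_rows(moves=[[[0, 0, -0.005, 0, 0.0016, 0, -1], [0, 0, -0.005, 0, 0.0016, 0, -1], [0, 0, -0.005, 0, 0.0016, 0, -1], [0, 0, -0.005, 0, 0.0016, 0, -1], [0, 0, -0.005, 0, 0.0016, 0, -1]]])

```text
clock: 4.9
tool_pos: [0.4893, 0.0065, 0.1014]
tool_rot: [0.376, 3.089, -0.006]
wrist_force: [2.8, -0.9, -4.0]
gripper_width: 0.213
finger_force: 30.0
```

Request:
send_rows(moves=[[[0, 0, -0.004, 0, 0.0013, 0, -1], [0, 0, -0.0025, 0, 0.0008, 0, -1], [0, 0, -0.0015, 0, 0.0005, 0, -1], [0, 0, -0.0005, 0, 0.0001, 0, -1], [0, 0, 0, 0, 0, 0, -1]]])

```text
clock: 5.32
tool_pos: [0.4892, 0.0066, 0.1054]
tool_rot: [0.378, 3.105, -0.003]
wrist_force: [2.5, 0.3, -4.5]
gripper_width: 0.208
finger_force: 30.0
```

```bash
cat >> h.py <<'E'
q=np.load("q.npy")
def tilts(st):
    g=pickle.load(open("grip.pkl","rb"))
    a=lambda s:(lambda v:np.arctan2(v[2],-v[0]))(Ro.from_euler("z",q[3]).inv().apply(s["tool_pos"]-q[:3]))
    dr=(Ro.from_rotvec(st["tool_rot"])*Ro.from_rotvec(g["tool_rot"]).inv()).as_rotvec()
    return -.12+a(st)-a(g), -.12+Ro.from_euler("z",q[3]).inv().apply(dr)[1]
A=np.linspace(0,2*np.pi,72); CYL=np.array([[.025*np.cos(a),y,.025+.025*np.sin(a)] for a in A for y in(-.052,.052)])
def ext(c,tilt,px):
    o=proj(c,tray2w(q,tilt,[[-.05,0,.025],[.05,0,.025]])); u=(o[1]-o[0])/np.linalg.norm(o[1]-o[0])
    v=(px-o.mean(0))@u; return np.percentile(v,[3,97]) if len(px)>200 else np.array([v.min(),v.max()])
def roller(c,tilt):
    M=cv2.inRange(cv2.cvtColor(c["pixels"],cv2.COLOR_BGR2HSV),(100,130,60),(125,255,255))
    box=cv2.convexHull(np.float32(proj(c,tray2w(q,tilt,[[x,y,z] for x in(-.185,.185) for y in(-.056,.056) for z in(0.01,.05)]))))
    Z=np.zeros_like(M); cv2.fillConvexPoly(Z,np.int32(box),255); ys,xs=np.nonzero(M&Z)
    m=np.c_[xs,ys].astype(float).mean(0)
    def model(x):  # centroid of filled silhouette (trimmed by lower clutter: hull)
        h=cv2.convexHull(np.float32(proj(c,tray2w(q,tilt,CYL+[x,0,0])))); k=cv2.moments(h); return np.array([k["m10"],k["m01"]])/k["m00"]
    r=least_squares(lambda x:(lambda e:e@dirn(c,tilt))(model(x[0])-m),[0.],x_scale=.01)
    return r.x[0],len(xs)
def dirn(c,tilt):
    o=proj(c,tray2w(q,tilt,[[-.05,0,.025],[.05,0,.025]])); return ((o[1]-o[0])/np.linalg.norm(o[1]-o[0]))
def look(top_only=False):
    from workcell import robot
    st=robot.read_state(); tp,tr=tilts(st); r=[]
    for n in(["top"] if top_only else ["top","side"]):
        c=robot.camera(n); r.append((n,)+tuple(np.round(roller(c,tp),4)))
    print("t%.3f tilt pos %.4f rot %.4f"%(st["clock"],tp,tr),"roller",r,"F",np.round(st["wrist_force"],1),"w",round(st["gripper_width"],3))
    with open("log.txt","a") as f: f.write("%.4f %.5f %.5f %.5f\n"%(st["clock"],tp,tr,r[0][1]))
    return c,tp
E
python3 - <<'E'
from h import *
d=pickle.load(open("c1.pkl","rb"))
for n in d: print(n,roller(d[n],-.12))
c,tp=look()
E
```

```text
side (np.float64(-0.15505188231605443), 476)
top (np.float64(-0.14926994995132933), 749)
t5.317 tilt pos -0.0148 rot -0.0151 roller [('top', np.float64(-0.1451), np.float64(654.0)), ('side', np.float64(-0.1545), np.float64(460.0))] F [ 2.5  0.3 -4.5] w 0.208
```

```bash
cat > mpc.py <<'E'
from h import *
import sys
def sim(x,v,ts,tl,b,c=.02,k=.09,dt=.005):
    """integrate over tilt polyline, return x at knots"""
    X=[x];V=[v]
    for i in range(len(ts)-1):
        n=max(1,int(round((ts[i+1]-ts[i])/dt))); h=(ts[i+1]-ts[i])/n
        for j in range(n):
            g=6.8*(tl[i]+(tl[i+1]-tl[i])*(j+.5)/n+b)
            if abs(v)<c*h+1e-9 and abs(g)<c: v=0.
            else:
                a=g-k*v; s=np.sign(v) if abs(v)>c*h else np.sign(g); vn=v+(a-s*c)*h
                v=vn if vn*s>=0 or v==0 else 0.
            x+=v*h
            if x<-.15: x=-.15; v=max(v,0)
        X.append(x);V.append(v)
    return np.array(X),np.array(V)
def step(target,N,start,fixb=None):
    look(True)
    L=np.loadtxt("log.txt",ndmin=2); L=L[L[:,0]>=start-1e-3]; t=L[:,0]; tl=(L[:,1]+L[:,2])/2
    def f(p): return np.r_[(sim(p[0],0,t,tl,p[1],p[2])[0]-L[:,3])/.002, p[1]/.002,(p[2]-.02)/.006,(p[0]-L[0,3])/.003]
    p=least_squares(f,[L[0,3],0,.02],diff_step=1e-3,x_scale=[.01,.001,.005],bounds=([-.151,-.01,.005],[.15,.01,.04])).x
    X,V=sim(p[0],0,t,tl,p[1],p[2]); x,v=X[-1],V[-1]
    print("resid mm",((X-L[:,3])*1e3).round(1)[-6:],"b %.4f c %.4f  x %.4f v %.4f"%(p[1],p[2],x,v))
    ts=[0];
    for i in range(N): ts+=[ts[-1]+.05,ts[-1]+.05+5/12]
    def tlk(u): return np.r_[tl[-1],np.c_[np.r_[tl[-1],u[:-1]],u].ravel()]
    def cost(u):
        XX,VV=sim(x,v,ts,tlk(u),p[1],p[2]); return np.r_[(XX[-1]-target)/.001,VV[-1]/.003,np.diff(np.r_[tl[-1],u])/.02,(u[-1]+p[1])/.001, np.maximum(0,np.abs(VV)-.15)/.01]
    best=min((least_squares(cost,u0,bounds=(-.04,.04),diff_step=1e-2,x_scale=.01) for u0 in(np.full(N,1e-4),np.linspace(.01,-.01,N),np.linspace(-.01,.01,N))),key=lambda r:r.cost)
    u=best.x; XX,VV=sim(x,v,ts,tlk(u),p[1],p[2]); d=u[0]-tl[-1]
    print("knots",u.round(4),"x",XX[2::2].round(3),"v",VV[2::2].round(3)); print("delta %.4f per row: tz %.5f ry %.5f"%(d,-.5*d/5,d/2/np.pi/5))
if __name__=="__main__": step(float(sys.argv[1]),int(sys.argv[2]),float(sys.argv[3]))
E
rm -f log.txt; echo "5.3170 -.0148 -.0150 -.150" > log.txt; python3 mpc.py 0.079 8 5.3
```

```text
t5.417 tilt pos -0.0149 rot -0.0153 roller [('top', np.float64(-0.1445), np.float64(657.0))] F [ 1.8  0.2 -4.8] w 0.209
resid mm [ 0.  -5.5] b 0.0000 c 0.0200  x -0.1500 v 0.0000
knots [ 0.0073  0.0206  0.0205  0.0105 -0.0031 -0.0122 -0.0135 -0.0001] x [-0.15  -0.144 -0.115 -0.065 -0.005  0.045  0.073  0.079] v [0.001 0.033 0.087 0.124 0.123 0.087 0.034 0.   ]
delta 0.0224 per row: tz -0.00224 ry 0.00071
```

Request:
send_rows(moves=[[[0, 0, -0.002, 0, 0.0006, 0, -1], [0, 0, -0.0023, 0, 0.0007, 0, -1], [0, 0, -0.0023, 0, 0.0007, 0, -1], [0, 0, -0.0023, 0, 0.0008, 0, -1], [0, 0, -0.0023, 0, 0.0007, 0, -1]]])

```text
clock: 5.88
tool_pos: [0.4892, 0.0065, 0.1112]
tool_rot: [-0.379, -3.11, -0.001]
wrist_force: [3.5, 0.8, -4.4]
gripper_width: 0.21
finger_force: 30.0
```

```bash
python3 mpc.py 0.079 7 5.3
```

```text
t5.883 tilt pos 0.0082 rot 0.0074 roller [('top', np.float64(-0.1394), np.float64(512.0))] F [ 3.5  0.8 -4.4] w 0.21
resid mm [  0.   -5.5 -10.5] b 0.0005 c 0.0194  x -0.1499 v 0.0020
knots [ 0.0203  0.0182  0.0093 -0.0024 -0.0121 -0.0147 -0.0005] x [-0.143 -0.113 -0.063 -0.005  0.044  0.073  0.079] v [0.036 0.087 0.121 0.121 0.087 0.035 0.   ]
delta 0.0124 per row: tz -0.00124 ry 0.00040
```

Request:
send_rows(moves=[[[0, 0, -0.0014, 0, 0.0004, 0, -1], [0, 0, -0.0014, 0, 0.0004, 0, -1], [0, 0, -0.0012, 0, 0.0004, 0, -1], [0, 0, -0.0012, 0, 0.0004, 0, -1], [0, 0, -0.001, 0, 0.0004, 0, -1]]])

```text
clock: 6.35
tool_pos: [0.4892, 0.0066, 0.1142]
tool_rot: [-0.377, -3.098, -0.004]
wrist_force: [2.2, 1.1, -5.0]
gripper_width: 0.21
finger_force: 30.0
```

Run:
```python
from h import *
from workcell import robot
st=robot.read_state(); tp,tr=tilts(st); c=robot.camera("top"); st2=robot.read_state();s=robot.camera("side"); tp2,tr2=tilts(st2)
print(st["clock"],tp,tr,roller(c,tp),st2["clock"],tp2,roller(s,tp2))
pickle.dump((c,s),open("c2.pkl","wb"))
o=np.zeros((600,800,3),np.uint8); R=lambda im,f:cv2.resize(im,None,fx=f,fy=f,interpolation=cv2.INTER_CUBIC)
o[:,:400]=R(c["pixels"][130:280,280:380],4); o[:560,400:]=R(s["pixels"][190:330,300:400],4)
cv2.imwrite("pics/m1.png",o)
```

```text
6.35 0.02035614977620237 0.01979034235886551 (np.float64(-0.13219437051633007), 575) 6.4 0.02084018144822969 (np.float64(-0.14355143986221008), 455)
```

View pics/m1.png

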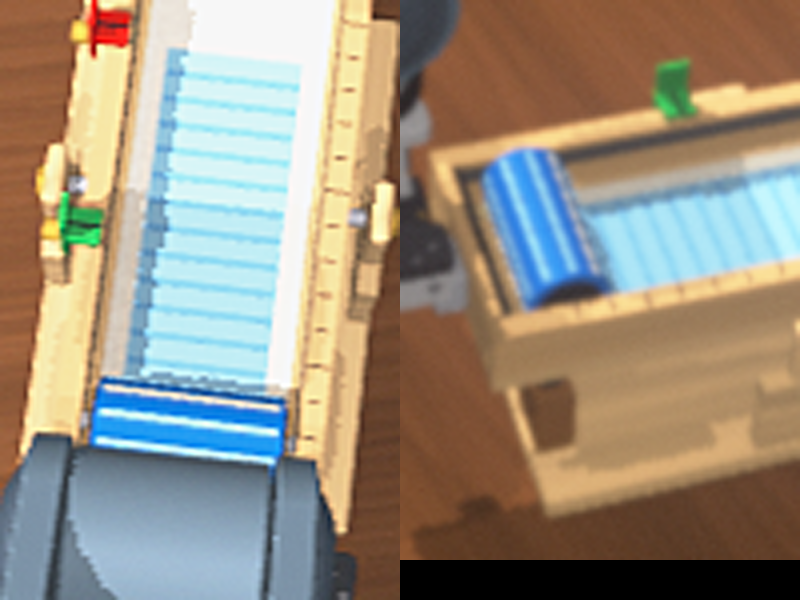

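In the top crop the wrist hides the roller's near part. The side crop shows it free, with an axle position of about -0.14. The next looks should be clear of the wrist.

Request:
send_rows(moves=[[[0, 0, 0, 0, 0, 0, -1], [0, 0, 0, 0, 0, 0, -1], [0, 0, 0.0002, 0, -0.0001, 0, -1], [0, 0, 0.0004, 0, -0.0001, 0, -1], [0, 0, 0.0004, 0, -0.0001, 0, -1]]])

```text
clock: 6.87
tool_pos: [0.4892, 0.0065, 0.1137]
tool_rot: [-0.377, -3.1, -0.003]
wrist_force: [0.9, 1.5, -3.1]
gripper_width: 0.213
finger_force: 30.0
```

```bash
cat > log.txt <<'E'
5.3170 -.0148 -.0150 -.150
5.4167 -.0149 -.0153 -.150
5.8833 .0082 .0074 -.1495
6.35 .0204 .0198 -.1415
6.40 .0208 .0202 -.1400
E
python3 mpc.py 0.079 5 5.3
```

```text
t6.867 tilt pos 0.0183 rot 0.0175 roller [('top', np.float64(-0.1035), np.float64(771.0))] F [ 0.9  1.5 -3.1] w 0.213
resid mm [ 0.   0.  -0.4  0.4  1.1 -0.7] b 0.0011 c 0.0186  x -0.1042 v 0.0994
knots [ 0.0037 -0.007  -0.0124 -0.0114 -0.0011] x [-0.05   0.007  0.051  0.074  0.079] v [0.126 0.112 0.073 0.028 0.   ]
delta -0.0142 per row: tz 0.00142 ry -0.00045
```

Request:
send_rows(moves=[[[0, 0, 0.0012, 0, -0.0004, 0, -1], [0, 0, 0.0014, 0, -0.0004, 0, -1], [0, 0, 0.0015, 0, -0.0005, 0, -1], [0, 0, 0.0015, 0, -0.0005, 0, -1], [0, 0, 0.0015, 0, -0.0005, 0, -1]]])

```text
clock: 7.33
tool_pos: [0.4892, 0.0065, 0.1101]
tool_rot: [-0.379, -3.115, -0.0]
wrist_force: [0.5, 1.5, -2.6]
gripper_width: 0.213
finger_force: 30.0
```

```bash
python3 mpc.py 0.079 4 5.3
```

```text
t7.333 tilt pos 0.0040 rot 0.0027 roller [('top', np.float64(-0.0486), np.float64(740.0))] F [ 0.5  1.5 -2.6] w 0.213
resid mm [ 0.  -0.4  0.6  1.3 -0.  -0.4] b 0.0012 c 0.0184  x -0.0490 v 0.1248
knots [-0.0068 -0.0125 -0.0117 -0.0012] x [0.007 0.051 0.074 0.079] v [0.111 0.073 0.028 0.   ]
delta -0.0102 per row: tz 0.00102 ry -0.00032
```

Request:
send_rows(moves=[[[0, 0, 0.0012, 0, -0.0003, 0, -1], [0, 0, 0.001, 0, -0.0003, 0, -1], [0, 0, 0.001, 0, -0.0003, 0, -1], [0, 0, 0.001, 0, -0.0003, 0, -1], [0, 0, 0.001, 0, -0.0003, 0, -1]]])

```text
clock: 7.8
tool_pos: [0.4892, 0.0065, 0.1076]
tool_rot: [0.379, 3.113, -0.001]
wrist_force: [0.4, 3.3, -0.5]
gripper_width: 0.212
finger_force: 30.0
```

```bash
python3 mpc.py 0.079 3 5.3
```

```text
t7.800 tilt pos -0.0061 rot -0.0065 roller [('top', np.float64(0.0066), np.float64(638.0))] F [ 0.4  3.3 -0.5] w 0.212
resid mm [-0.4  0.6  1.3 -0.1 -0.6  0.1] b 0.0012 c 0.0184  x 0.0067 v 0.1101
knots [-0.0118 -0.0122 -0.0012] x [0.05  0.074 0.079] v [0.074 0.029 0.   ]
delta -0.0055 per row: tz 0.00055 ry -0.00017
```

Request:
send_rows(moves=[[[0, 0, 0.0006, 0, -0.0002, 0, -1], [0, 0, 0.0006, 0, -0.0002, 0, -1], [0, 0, 0.0006, 0, -0.0002, 0, -1], [0, 0, 0.0005, 0, -0.0002, 0, -1], [0, 0, 0.0005, 0, -0.0001, 0, -1]]])

```text
clock: 8.27
tool_pos: [0.4892, 0.0065, 0.1062]
tool_rot: [0.378, 3.108, -0.003]
wrist_force: [0.3, 3.1, 0.8]
gripper_width: 0.21
finger_force: 30.0
```

```bash
python3 mpc.py 0.079 2 5.3
```

```text
t8.267 tilt pos -0.0118 rot -0.0121 roller [('top', np.float64(0.0514), np.float64(662.0))] F [0.3 3.1 0.8] w 0.21
resid mm [ 0.6  1.4  0.1 -0.2  0.7 -0.6] b 0.0012 c 0.0184  x 0.0508 v 0.0731
knots [-0.0123 -0.0013] x [0.074 0.079] v [0.028 0.   ]
delta -0.0003 per row: tz 0.00003 ry -0.00001
```

Request:
send_rows(moves=[[[0, 0, 0.0001, 0, 0, 0, -1], [0, 0, 0.0001, 0, 0, 0, -1], [0, 0, 0, 0, 0, 0, -1], [0, 0, 0, 0, 0, 0, -1], [0, 0, 0, 0, 0, 0, -1]]])

```text
clock: 8.73
tool_pos: [0.4892, 0.0065, 0.1061]
tool_rot: [0.378, 3.108, -0.003]
wrist_force: [-0.5, 4.1, 0.6]
gripper_width: 0.21
finger_force: 30.0
```

```bash
python3 mpc.py 0.079 1 5.3
```

```text
t8.733 tilt pos -0.0122 rot -0.0120 roller [('top', np.float64(0.01), np.float64(634.0))] F [-0.5  4.1  0.6] w 0.21
resid mm [ -0.3  -4.9 -10.2 -15.9 -25.5  29.7] b 0.0002 c 0.0198  x 0.0397 v 0.0059
knots [0.0067] x [0.039] v [0.001]
delta 0.0188 per row: tz -0.00188 ry 0.00060
```

Run:
```python
from h import *
from workcell import robot
st=robot.read_state(); tp,tr=tilts(st); c=robot.camera("top"); st2=robot.read_state();s=robot.camera("side"); tp2,tr2=tilts(st2)
pickle.dump((c,s),open("c3.pkl","wb"))
print(st["clock"],tp,tr,roller(c,tp),st2["clock"],tp2,roller(s,tp2))
for c in(c,s):
    M=cv2.inRange(cv2.cvtColor(c["pixels"],cv2.COLOR_BGR2HSV),(100,130,60),(125,255,255)); k=cv2.connectedComponentsWithStats(M)
    print([(k[2][i].tolist(),k[3][i].round(1).tolist()) for i in range(1,k[0]) if k[2][i][4]>30 and 280<k[3][i][0]<480])
    print(proj(c,tray2w(q,tp,[[.01,0,.025],[.075,0,.025]])))
    cv2.imwrite("pics/m2.png",cv2.resize(c["pixels"][80:280,260:480],None,fx=3,fy=3))
```

```text
8.7833 -0.012200421220894458 -0.012018084791026937 (np.float64(0.07), 636) 8.8333 -0.012174353208176725 (np.float64(0.07509015504877142), 449)
[([315, 131, 47, 26, 627], [338.6, 143.8]), ([462, 143, 17, 11, 102], [469.9, 148.0]), ([314, 301, 10, 9, 77], [318.1, 304.7])]
[[335.19344776 172.27139918]
 [338.61251014 144.93281834]]
[([408, 210, 32, 38, 446], [422.3, 228.1])]
[[396.99551792 236.11545686]
 [422.59579133 230.43979222]]
```

```bash
python3 - <<'E'
s=open("h.py").read()
a=s.index("    r=least_squares(lambda x:(lambda e"); b=s.index("def dirn")
s=s[:a]+"    return brentq(lambda x:(model(x)-m)@dirn(c,tilt),-.2,.2,xtol=1e-5),len(xs)\n"+s[b:]
open("h.py","w").write(s)
E
python3 - <<'E'
from h import *
c,s=pickle.load(open("c3.pkl","rb")); x=roller(c,-.0122)[0]; print(x,roller(s,-.0122))
L=open("log.txt").read().splitlines()[:-1]+["8.7833 -.0122 -.0120 %.5f"%x,"8.8333 -.0122 -.0120 %.5f"%(x+.0010)]
open("log.txt","w").write("\n".join(L)+"\n")
import mpc; mpc.look=lambda a:None; mpc.step(.079,1,5.3)
E
```

```text
0.07586249349119481 (0.07509039686022854, 449)
resid mm [ 0.1 -0.1  0.8 -0.5 -0.1 -0.1] b 0.0012 c 0.0184  x 0.0768 v 0.0189
knots [-0.0011] x [0.079] v [-0.]
delta 0.0110 per row: tz -0.00110 ry 0.00035
```

Request:
send_rows(moves=[[[0, 0, -0.0011, 0, 0.0003, 0, -1], [0, 0, -0.0011, 0, 0.0004, 0, -1], [0, 0, -0.0011, 0, 0.0003, 0, -1], [0, 0, -0.0011, 0, 0.0004, 0, -1], [0, 0, -0.0011, 0, 0.0003, 0, -1]]])

```text
clock: 9.3
tool_pos: [0.4891, 0.0065, 0.1088]
tool_rot: [-0.38, -3.118, 0.0]
wrist_force: [-1.8, 4.0, 1.1]
gripper_width: 0.212
finger_force: 30.0
```

Run:
```python
from h import *
from workcell import robot
for i in range(2):
    st=robot.read_state(); tp,tr=tilts(st); c=robot.camera("top"); st2=robot.read_state();s=robot.camera("side")
    print(st["clock"],tp,tr,roller(c,tp)[0],roller(s,tp)[0])
pickle.dump((c,s),open("c4.pkl","wb"))
o=np.zeros((600,800,3),np.uint8); R=lambda im,f:cv2.resize(im,None,fx=f,fy=f,interpolation=cv2.INTER_CUBIC)
o[:,:400]=R(c["pixels"][110:210,290:357],6)[:,:400]; o[:,400:]=R(s["pixels"][170:270,365:432],6)[:,:400]
cv2.imwrite("pics/m3.png",o)
```

```text
9.3 -0.0012019017554837502 -0.0010478791771677542 0.0771398281567411 0.07577342759119214
9.4 -0.0011551382677415373 -0.0010758983729826088 0.07741435768907484 0.07589451148052039
```

View pics/m3.png

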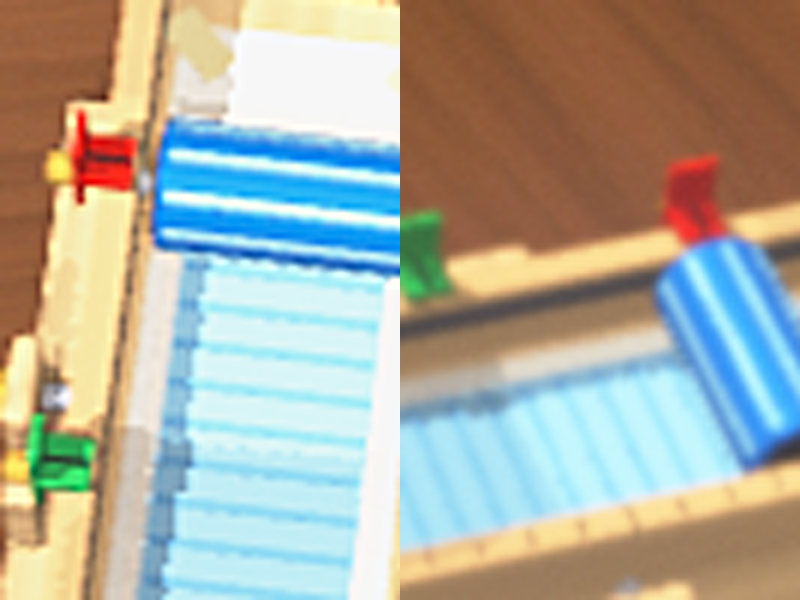

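The top crop shows the red line running from (80,155) to (128,163), the silver axle end at (145,182) and the green line from (45,458) to (90,466). I'll compute the lines in the level frame.

Run:
```python
from h import *
c,s=pickle.load(open("c4.pkl","rb")); tl=-.0011
o=lambda x,y,ox=290,oy=110:np.array([(x+.5)/6-.5+ox,(y+.5)/6-.5+oy])
def sol(p,z): return least_squares(lambda v:proj(c,tray2w(q,tl,[v[0],v[1],z]))[0]-p,[0,.06],x_scale=.01).x.round(4)
for n,p,z in(("redL",o(80,155),.043),("redR",o(128,163),.043),("greenL",o(45,458),.043),("greenR",o(90,466),.043),("axle",o(145,182),.025)): print(n,sol(p,z))
print("pred red px at .079",(proj(c,tray2w(q,tl,[.079,.064,.043]))[0]-[290,110])*6,"axle at .0773",(proj(c,tray2w(q,tl,[.0773,.056,.025]))[0]-[290,110])*6)
# dark line detection inside pointers
for nm,y0,y1,x0,x1 in(("red",128,146,300,314),("green",178,196,294,308)):
    I=c["pixels"][y0:y1,x0:x1].astype(int); ch=2 if nm=="red" else 1; print(nm); print(I[:,:,ch])
```

```text
redL [0.0799 0.081 ]
redR [0.079 0.063]
greenL [-0.038  0.078]
greenR [-0.039   0.0615]
axle [0.0802 0.057 ]
pred red px at .079 [122.75027638 160.06629616] axle at .0773 [144.29891948 186.88353611]
red
[[140 233 255 252 251 249 249 249 249 248 247 247 248 253]
 [138 252 253 248 242 245 245 246 247 247 248 249 251 255]
 [138 255 253 245 234 249 248 248 248 249 248 233 237 237]
 [132 250 254 242 202 252 252 251 252 250 224 215 219 208]
 [138 250 255 236 149 231 244 237 232 212 181 172 203 208]
 [177 250 255 239 145 212 219 213 212 211 208 251 245 160]
 [201 255 255 238 160 228 226 222 222 219 215 255 251 116]
 [222 250 255 242 106 147 172 190 214 230 224 255 255 134]
 [246 231 215 163 136 135  94  83  98  95  93 156 212 159]
 [250 248 214 143 177 220 209 205 204 198 199 181 205 166]
 [250 250 226 151 183 220 217 215 250 255 255 254 222 166]
 [247 244 220 227 255 255 253 251 250 250 253 246 173 187]
 [209 227 215 175 218 236 239 245 247 249 253 246 144 184]
 [252 254 238 134 241 250 244 238 234 231 231 216 153 156]
 [254 251 226 162 250 251 248 247 247 248 249 255 235 130]
 [253 250 23
[... 534 characters left out ...]
2 175 123 166 164 164 163 162 157 232 212 122  97]
 [232 249 170 107 159 175 172 171 169 161 234 212 104  93]
 [213 220 122  54  51  46  59  68  85  91 174 182 109 115]
 [227 177 114 136 163 162 137 113 113  91 112 160 123 110]
 [200 117 119 153 163 160 153 207 239 239 209 177 120 120]
 [186 135 126 146 153 149 202 234 234 238 210 160 109 124]
 [176 166 199 249 255 248 237 237 234 237 188 111  93 128]
 [239 181 116 125 155 151 144 147 158 196 170 106  89 131]
 [247 203 102  88 164 227 235 232 232 222 233 188  94 137]
 [255 224 100  97 169 229 235 232 232 233 233 168 111 150]
 [209 157  82 129 184 226 233 230 231 235 234 156 103 151]
 [159 133  91 129 194 228 232 230 231 226 225 156  99 150]]
```

Request:
send_rows(moves=[[[0, 0, 0, 0, 0, 0, -1], [0, 0, 0, 0, 0, 0, -1], [0, 0, 0, 0, 0, 0, -1], [0, 0, 0, 0, 0, 0, -1], [0, 0, 0, 0, 0, 0, -1]]])

```text
clock: 9.92
tool_pos: [0.4891, 0.0065, 0.1087]
tool_rot: [0.38, 3.119, -0.0]
wrist_force: [-0.5, 4.6, 0.4]
gripper_width: 0.211
finger_force: 30.0
```

```bash
python3 -c "
from h import *
look(); look(True)"
```

```text
t9.917 tilt pos -0.0014 rot -0.0014 roller [('top', np.float64(0.0768), np.float64(610.0)), ('side', np.float64(0.0756), np.float64(440.0))] F [-0.5  4.6  0.4] w 0.211
t10.017 tilt pos -0.0013 rot -0.0014 roller [('top', np.float64(0.0774), np.float64(605.0))] F [0.2 4.9 1.3] w 0.213
```

Request:
send_rows(moves=[[[0, 0, 0, 0, 0, 0, -1], [0, 0, 0, 0, 0, 0, -1], [0, 0, 0, 0, 0, 0, -1], [0, 0, 0, 0, 0, 0, -1], [0, 0, 0, 0, 0, 0, -1]]])

```text
clock: 10.48
tool_pos: [0.4892, 0.0065, 0.1088]
tool_rot: [-0.38, -3.119, 0.0]
wrist_force: [-2.0, 5.2, 1.0]
gripper_width: 0.21
finger_force: 30.0
```

Request:
send_rows(moves=[[[0, 0, 0, 0, 0, 0, -1], [0, 0, 0, 0, 0, 0, -1], [0, 0, 0, 0, 0, 0, -1], [0, 0, 0, 0, 0, 0, -1], [0, 0, 0, 0, 0, 0, -1]]])

```text
clock: 10.9
tool_pos: [0.4892, 0.0065, 0.1088]
tool_rot: [0.38, 3.119, -0.0]
wrist_force: [-0.6, 5.2, 1.1]
gripper_width: 0.214
finger_force: 30.0
```

Request:
send_rows(moves=[[[0, 0, 0, 0, 0, 0, -1], [0, 0, 0, 0, 0, 0, -1], [0, 0, 0, 0, 0, 0, -1], [0, 0, 0, 0, 0, 0, -1], [0, 0, 0, 0, 0, 0, -1]]])

```text
clock: 11.32
tool_pos: [0.4892, 0.0065, 0.1088]
tool_rot: [0.38, 3.119, -0.0]
wrist_force: [-0.7, 5.4, 0.3]
gripper_width: 0.211
finger_force: 30.0
```

Request:
send_rows(moves=[[[0, 0, 0, 0, 0, 0, -1], [0, 0, 0, 0, 0, 0, -1], [0, 0, 0, 0, 0, 0, -1], [0, 0, 0, 0, 0, 0, -1], [0, 0, 0, 0, 0, 0, -1]]])

```text
clock: 11.73
tool_pos: [0.4892, 0.0065, 0.1088]
tool_rot: [-0.38, -3.119, 0.0]
wrist_force: [-0.9, 4.2, 0.8]
gripper_width: 0.209
finger_force: 30.0
```

```bash
python3 -c "
from h import *
look(True)"; tail -1 log.txt >log2; cp log.txt logA.txt; cp log2 log.txt; sed -i 's#p\[1\]/.002#(p[1]-.0012)/.001#; s#(p\[2\]-.02)/.006#(p[2]-.0184)/.004#; s#\[L\[0,3\],0,.02\]#[L[0,3],.0012,.0184]#; s#diff_step=1e-3,x_scale=\[.01,.001,.005\]#diff_step=1e-2,x_scale=[.01,.001,.005]#' mpc.py; python3 mpc.py -0.040 7 11
```

```text
t11.733 tilt pos -0.0014 rot -0.0013 roller [('top', np.float64(0.077), np.float64(613.0))] F [-0.9  4.2  0.8] w 0.209
t11.783 tilt pos -0.0013 rot -0.0014 roller [('top', np.float64(0.0771), np.float64(606.0))] F [-0.7  4.7  1.5] w 0.214
resid mm [ 0.  -0.1] b 0.0012 c 0.0184  x 0.0770 v 0.0000
knots [-0.0126 -0.0142 -0.0096 -0.0024  0.0039  0.006  -0.0012] x [ 0.076  0.065  0.041  0.01  -0.019 -0.036 -0.04 ] v [-0.009 -0.038 -0.062 -0.067 -0.051 -0.022 -0.   ]
delta -0.0112 per row: tz 0.00112 ry -0.00036
```

Request:
send_rows(moves=[[[0, 0, 0.001, 0, -0.0003, 0, -1], [0, 0, 0.0011, 0, -0.0004, 0, -1], [0, 0, 0.0011, 0, -0.0003, 0, -1], [0, 0, 0.0012, 0, -0.0004, 0, -1], [0, 0, 0.0012, 0, -0.0004, 0, -1]]])

```text
clock: 12.25
tool_pos: [0.4892, 0.0065, 0.106]
tool_rot: [0.378, 3.107, -0.003]
wrist_force: [-1.0, 4.6, 1.5]
gripper_width: 0.212
finger_force: 30.0
```

```bash
python3 mpc.py -0.0385 6 11
```

```text
t12.250 tilt pos -0.0126 rot -0.0128 roller [('top', np.float64(0.0755), np.float64(622.0))] F [-1.   4.6  1.5] w 0.212
resid mm [-0.  -0.1  0.1] b 0.0012 c 0.0184  x 0.0756 v -0.0108
knots [-0.0137 -0.009  -0.0022  0.0037  0.0056 -0.0011] x [ 0.064  0.04   0.009 -0.018 -0.035 -0.038] v [-0.039 -0.061 -0.065 -0.049 -0.021 -0.   ]
delta -0.0010 per row: tz 0.00010 ry -0.00003
```

Request:
send_rows(moves=[[[0, 0, 0.0002, 0, -0.0001, 0, -1], [0, 0, 0.0002, 0, 0, 0, -1], [0, 0, 0.0001, 0, 0, 0, -1], [0, 0, 0, 0, 0, 0, -1], [0, 0, 0, 0, 0, 0, -1]]])

```text
clock: 12.72
tool_pos: [0.4892, 0.0065, 0.1058]
tool_rot: [0.378, 3.107, -0.003]
wrist_force: [-0.9, 4.5, 0.4]
gripper_width: 0.215
finger_force: 30.0
```

```bash
python3 mpc.py -0.0385 5 11
```

```text
t12.717 tilt pos -0.0134 rot -0.0133 roller [('top', np.float64(0.0625), np.float64(639.0))] F [-0.9  4.5  0.4] w 0.215
resid mm [-0.1 -0.2 -0.1  0.5] b 0.0009 c 0.0177  x 0.0630 v -0.0409
knots [-0.008  -0.0012  0.0042  0.0054 -0.0009] x [ 0.038  0.008 -0.019 -0.035 -0.038] v [-0.062 -0.064 -0.047 -0.02  -0.   ]
delta 0.0054 per row: tz -0.00054 ry 0.00017
```

Request:
send_rows(moves=[[[0, 0, -0.0005, 0, 0.0001, 0, -1], [0, 0, -0.0005, 0, 0.0002, 0, -1], [0, 0, -0.0005, 0, 0.0002, 0, -1], [0, 0, -0.0006, 0, 0.0002, 0, -1], [0, 0, -0.0006, 0, 0.0002, 0, -1]]])

```text
clock: 13.18
tool_pos: [0.4892, 0.0065, 0.107]
tool_rot: [0.379, 3.112, -0.002]
wrist_force: [-0.5, 4.4, -0.0]
gripper_width: 0.211
finger_force: 30.0
```

```bash
python3 mpc.py -0.0385 4 11
```

```text
t13.183 tilt pos -0.0084 rot -0.0076 roller [('top', np.float64(0.0353), np.float64(665.0))] F [-0.5  4.4 -0. ] w 0.211
resid mm [ 0.  -0.1 -0.2 -0.4  0.6] b 0.0006 c 0.0169  x 0.0359 v -0.0654
knots [ 0.0014  0.0051  0.0045 -0.0005] x [ 0.004 -0.021 -0.035 -0.039] v [-0.065 -0.043 -0.017 -0.   ]
delta 0.0094 per row: tz -0.00094 ry 0.00030
```

Request:
send_rows(moves=[[[0, 0, -0.0009, 0, 0.0003, 0, -1], [0, 0, -0.001, 0, 0.0003, 0, -1], [0, 0, -0.001, 0, 0.0003, 0, -1], [0, 0, -0.001, 0, 0.0003, 0, -1], [0, 0, -0.0009, 0, 0.0003, 0, -1]]])

```text
clock: 13.65
tool_pos: [0.4891, 0.0065, 0.1094]
tool_rot: [-0.379, -3.115, -0.0]
wrist_force: [-0.4, 5.3, -0.4]
gripper_width: 0.209
finger_force: 30.0
```

```bash
python3 mpc.py -0.0385 3 11
```

```text
t13.650 tilt pos 0.0010 rot 0.0020 roller [('top', np.float64(0.0004), np.float64(613.0))] F [-0.4  5.3 -0.4] w 0.209
resid mm [ 0.4  0.3 -0.  -0.9 -1.   1.1] b 0.0003 c 0.0163  x 0.0015 v -0.0671
knots [ 0.0077  0.0052 -0.0003] x [-0.025 -0.037 -0.039] v [-0.043 -0.012  0.   ]
delta 0.0063 per row: tz -0.00063 ry 0.00020
```

Request:
send_rows(moves=[[[0, 0, -0.0008, 0, 0.0002, 0, -1], [0, 0, -0.0008, 0, 0.0002, 0, -1], [0, 0, -0.0007, 0, 0.0002, 0, -1], [0, 0, -0.0007, 0, 0.0002, 0, -1], [0, 0, -0.0006, 0, 0.0002, 0, -1]]])

```text
clock: 14.12
tool_pos: [0.4891, 0.0065, 0.1111]
tool_rot: [-0.379, -3.109, -0.001]
wrist_force: [-0.1, 5.3, -0.6]
gripper_width: 0.209
finger_force: 30.0
```

```bash
python3 mpc.py -0.0385 2 11
```

```text
t14.117 tilt pos 0.0081 rot 0.0082 roller [('top', np.float64(-0.0282), np.float64(639.0))] F [-0.1  5.3 -0.6] w 0.209
resid mm [ 0.6  0.2 -1.  -1.7 -0.4  1.3] b 0.0002 c 0.0160  x -0.0269 v -0.0434
knots [ 0.0078 -0.0004] x [-0.039 -0.039] v [-0.009  0.002]
delta -0.0004 per row: tz 0.00004 ry -0.00001
```

Request:
send_rows(moves=[[[0, 0, -0.0017, 0, 0.0005, 0, -1], [0, 0, -0.0008, 0, 0.0003, 0, -1], [0, 0, 0.0005, 0, -0.0002, 0, -1], [0, 0, 0.0015, 0, -0.0005, 0, -1], [0, 0, 0.002, 0, -0.0006, 0, -1]]])

```text
clock: 14.58
tool_pos: [0.4891, 0.0065, 0.1104]
tool_rot: [-0.379, -3.112, -0.001]
wrist_force: [0.6, 5.0, -2.2]
gripper_width: 0.211
finger_force: 30.0
```

```bash
python3 mpc.py -0.0385 1 11
```

```text
t14.583 tilt pos 0.0053 rot 0.0050 roller [('top', np.float64(-0.0426), np.float64(737.0))] F [ 0.6  5.  -2.2] w 0.211
resid mm [ 0.4 -1.  -2.  -1.   0.1  1.2] b 0.0001 c 0.0158  x -0.0414 v -0.0146
knots [0.0003] x [-0.044] v [0.]
delta -0.0049 per row: tz 0.00049 ry -0.00015
```

Request:
send_rows(moves=[[[0, 0, -0.0004, 0, 0.0001, 0, -1], [0, 0, -0.0003, 0, 0.0001, 0, -1], [0, 0, 0, 0, 0, 0, -1], [0, 0, 0, 0, 0, 0, -1], [0, 0, 0, 0, 0, 0, -1]]])

```text
clock: 15.05
tool_pos: [0.4891, 0.0065, 0.1108]
tool_rot: [-0.379, -3.111, -0.001]
wrist_force: [1.4, 5.1, -1.2]
gripper_width: 0.209
finger_force: 30.0
```

```bash
sed -i '$d' log.txt; cat >> log.txt <<'E'
14.25 .0128 .0127 -.0338
14.35 .0128 .0127 -.0372
14.583 .0053 .0050 -.0426
E
python3 mpc.py -0.0385 2 11; python3 -c "
from h import *
look()"
```

```text
t15.050 tilt pos 0.0068 rot 0.0064 roller [('top', np.float64(-0.0422), np.float64(733.0))] F [ 1.4  5.1 -1.2] w 0.209
resid mm [-1.8 -1.4 -1.2 -0.7  1.6  2.3] b -0.0001 c 0.0164  x -0.0399 v 0.0084
knots [-0.0072  0.0005] x [-0.036 -0.038] v [ 0.001 -0.004]
delta -0.0138 per row: tz 0.00138 ry -0.00044
t15.100 tilt pos 0.0066 rot 0.0064 roller [('top', np.float64(-0.042), np.float64(726.0)), ('side', np.float64(-0.0441), np.float64(467.0))] F [ 0.4  4.8 -2.3] w 0.211
```

Request:
send_rows(moves=[[[0, 0, 0.0015, 0, -0.0005, 0, -1], [0, 0, 0.0015, 0, -0.0005, 0, -1], [0, 0, 0.0013, 0, -0.0004, 0, -1], [0, 0, 0, 0, 0, 0, -1], [0, 0, 0, 0, 0, 0, -1]]])

```text
clock: 15.62
tool_pos: [0.4892, 0.0065, 0.1086]
tool_rot: [0.38, 3.117, -0.001]
wrist_force: [1.6, 4.8, -1.6]
gripper_width: 0.211
finger_force: 30.0
```

```bash
python3 -c "
from h import *
look();look()"
```

```text
t15.617 tilt pos -0.0019 rot -0.0025 roller [('top', np.float64(-0.0344), np.float64(678.0)), ('side', np.float64(-0.0379), np.float64(455.0))] F [ 1.6  4.8 -1.6] w 0.211
t15.717 tilt pos -0.0018 rot -0.0025 roller [('top', np.float64(-0.0335), np.float64(664.0)), ('side', np.float64(-0.0373), np.float64(453.0))] F [ 1.9  4.8 -2.5] w 0.212
```

Request:
send_rows(moves=[[[0, 0, 0.0013, 0, -0.0004, 0, -1], [0, 0, 0.0012, 0, -0.0004, 0, -1], [0, 0, 0, 0, 0, 0, -1], [0, 0, 0, 0, 0, 0, -1], [0, 0, 0, 0, 0, 0, -1]]])

```text
clock: 16.23
tool_pos: [0.4892, 0.0065, 0.1074]
tool_rot: [0.379, 3.112, -0.002]
wrist_force: [0.9, 4.8, -2.6]
gripper_width: 0.21
finger_force: 30.0
```

```bash
python3 -c "
from h import *
look(True);look(True)"
```

```text
t16.233 tilt pos -0.0068 rot -0.0075 roller [('top', np.float64(-0.0348), np.float64(670.0))] F [ 0.9  4.8 -2.6] w 0.21
t16.283 tilt pos -0.0068 rot -0.0075 roller [('top', np.float64(-0.0356), np.float64(684.0))] F [ 0.3  5.4 -2.2] w 0.212
```

Request:
send_rows(moves=[[[0, 0, -0.003, 0, 0.001, 0, -1], [0, 0, -0.0025, 0, 0.0008, 0, -1], [0, 0, 0, 0, 0, 0, -1], [0, 0, 0.001, 0, -0.0003, 0, -1], [0, 0, 0.001, 0, -0.0003, 0, -1]]])

```text
clock: 16.75
tool_pos: [0.4891, 0.0065, 0.1092]
tool_rot: [-0.38, -3.117, 0.0]
wrist_force: [1.2, 5.1, -1.1]
gripper_width: 0.211
finger_force: 30.0
```

```bash
python3 -c "
from h import *
look(True);look()"
```

```text
t16.750 tilt pos 0.0002 rot -0.0000 roller [('top', np.float64(-0.041), np.float64(721.0))] F [ 1.2  5.1 -1.1] w 0.211
t16.800 tilt pos -0.0002 rot -0.0002 roller [('top', np.float64(-0.0411), np.float64(717.0)), ('side', np.float64(-0.0441), np.float64(471.0))] F [ 1.5  5.5 -2.2] w 0.213
```

Request:
send_rows(moves=[[[0, 0, 0, 0, 0, 0, -1], [0, 0, 0, 0, 0, 0, -1], [0, 0, 0, 0, 0, 0, -1], [0, 0, 0, 0, 0, 0, -1], [0, 0, 0, 0, 0, 0, -1]]])

```text
clock: 17.32
tool_pos: [0.4891, 0.0065, 0.1091]
tool_rot: [-0.38, -3.117, 0.0]
wrist_force: [-0.4, 5.8, -2.3]
gripper_width: 0.21
finger_force: 30.0
```

Run:
```python
from h import *
from workcell import robot
c,tp=look(); look(True)
c=robot.camera("top"); pickle.dump(c,open("c5.pkl","wb"))
for x in(-.041,-.0385,-.036):
    print(x,"line px",((proj(c,tray2w(q,0,[x,.064,.043]))[0]+.5-[285,165])*9).round(0),"axle px",((proj(c,tray2w(q,0,[x,.056,.025]))[0]+.5-[285,165])*9).round(0))
cv2.imwrite("pics/m4.png",cv2.resize(c["pixels"][165:231,285:365],None,fx=9,fy=9,interpolation=cv2.INTER_CUBIC))
```

```text
t17.317 tilt pos 0.0001 rot 0.0001 roller [('top', np.float64(-0.0411), np.float64(719.0)), ('side', np.float64(-0.0439), np.float64(469.0))] F [-0.4  5.8 -2.3] w 0.21
t17.417 tilt pos 0.0001 rot 0.0000 roller [('top', np.float64(-0.041), np.float64(721.0))] F [ 1.1  4.9 -2.4] w 0.211
-0.041 line px [169. 211.] axle px [204. 238.]
-0.0385 line px [171. 201.] axle px [206. 229.]
-0.036 line px [172. 192.] axle px [207. 219.]
```

View pics/m4.png

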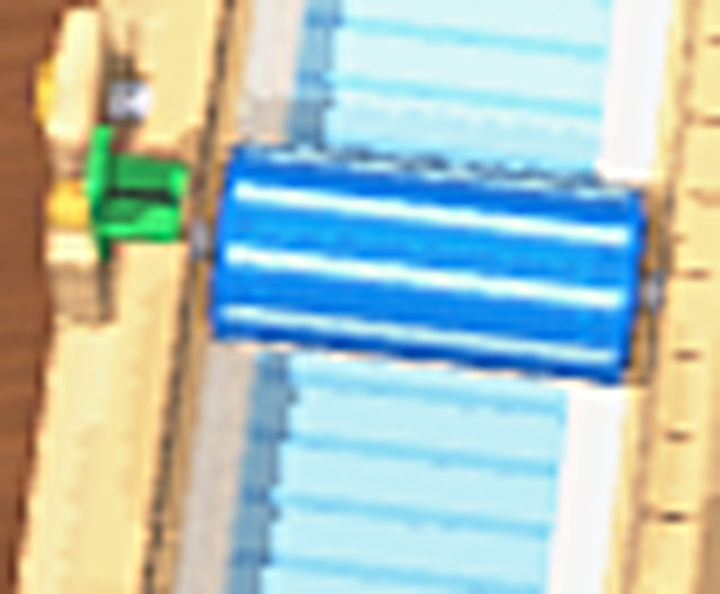

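The axle end at (200,238) puts the roller at about -0.041. The green line at (170,201) is at about -0.0385, so they're in line within about 2.5 mm and the roller is still. I'll hold there.

Request:
send_rows(moves=[[[0, 0, 0, 0, 0, 0, -1], [0, 0, 0, 0, 0, 0, -1], [0, 0, 0, 0, 0, 0, -1], [0, 0, 0, 0, 0, 0, -1], [0, 0, 0, 0, 0, 0, -1]]])

```text
clock: 17.93
tool_pos: [0.4891, 0.0065, 0.1091]
tool_rot: [-0.38, -3.117, 0.0]
wrist_force: [0.6, 5.0, -1.9]
gripper_width: 0.216
finger_force: 30.0
```

Request:
send_rows(moves=[[[0, 0, 0, 0, 0, 0, -1], [0, 0, 0, 0, 0, 0, -1], [0, 0, 0, 0, 0, 0, -1], [0, 0, 0, 0, 0, 0, -1], [0, 0, 0, 0, 0, 0, -1]]])

```text
clock: 18.35
tool_pos: [0.4891, 0.0065, 0.1092]
tool_rot: [-0.38, -3.117, 0.0]
wrist_force: [0.6, 4.7, -2.0]
gripper_width: 0.215
finger_force: 30.0
```

Request:
send_rows(moves=[[[0, 0, 0, 0, 0, 0, -1], [0, 0, 0, 0, 0, 0, -1], [0, 0, 0, 0, 0, 0, -1], [0, 0, 0, 0, 0, 0, -1], [0, 0, 0, 0, 0, 0, -1]]])

```text
clock: 18.77
tool_pos: [0.4891, 0.0065, 0.1091]
tool_rot: [-0.38, -3.117, 0.0]
wrist_force: [1.3, 4.6, -2.4]
gripper_width: 0.206
finger_force: 30.0
```

Request:
send_rows(moves=[[[0, 0, 0, 0, 0, 0, -1], [0, 0, 0, 0, 0, 0, -1], [0, 0, 0, 0, 0, 0, -1], [0, 0, 0, 0, 0, 0, -1], [0, 0, 0, 0, 0, 0, -1]]])

```text
clock: 19.18
tool_pos: [0.4891, 0.0065, 0.1091]
tool_rot: [-0.38, -3.117, 0.0]
wrist_force: [0.4, 5.0, -2.3]
gripper_width: 0.209
finger_force: 30.0
```

Request:
send_rows(moves=[[[0, 0, 0, 0, 0, 0, -1], [0, 0, 0, 0, 0, 0, -1], [0, 0, 0, 0, 0, 0, -1], [0, 0, 0, 0, 0, 0, -1], [0, 0, 0, 0, 0, 0, -1]]])

```text
clock: 19.6
tool_pos: [0.4891, 0.0065, 0.1091]
tool_rot: [-0.38, -3.117, 0.0]
wrist_force: [0.7, 4.4, -2.3]
gripper_width: 0.213
finger_force: 30.0
```

Request:
send_rows(moves=[[[0, 0, 0, 0, 0, 0, -1], [0, 0, 0, 0, 0, 0, -1], [0, 0, 0, 0, 0, 0, -1], [0, 0, 0, 0, 0, 0, -1], [0, 0, 0, 0, 0, 0, -1]]])

```text
clock: 20.02
tool_pos: [0.4891, 0.0065, 0.1091]
tool_rot: [-0.38, -3.117, 0.0]
wrist_force: [0.6, 5.4, -2.4]
gripper_width: 0.209
finger_force: 30.0
```

Request:
send_rows(moves=[[[0, 0, 0, 0, 0, 0, -1], [0, 0, 0, 0, 0, 0, -1], [0, 0, 0, 0, 0, 0, -1], [0, 0, 0, 0, 0, 0, -1], [0, 0, 0, 0, 0, 0, -1]]])

```text
clock: 20.43
tool_pos: [0.4892, 0.0065, 0.1092]
tool_rot: [-0.38, -3.117, 0.0]
wrist_force: [0.7, 4.4, -3.2]
gripper_width: 0.21
finger_force: 30.0
```

```bash
python3 -c "
from h import *
look();look(True)"
```

```text
t20.433 tilt pos 0.0002 rot 0.0000 roller [('top', np.float64(-0.0412), np.float64(720.0)), ('side', np.float64(-0.044), np.float64(470.0))] F [ 0.7  4.4 -3.2] w 0.21
t20.533 tilt pos 0.0001 rot 0.0001 roller [('top', np.float64(-0.0412), np.float64(719.0))] F [-0.   5.5 -2.4] w 0.209
```

The roller has stood still for more than 3.5 s, with the handle held and the tray level, so I'm handing in.

```bash
python3 -c "
from workcell import robot
print(robot.hand_in())"
```

```text
the job is handed in; nothing more can be done
None
```

The out-and-back stroke is done and handed in at about 20.6 s: the roller stood over 2 s about 2 mm from the red line, then overshot the green line slightly, was nudged back, and came to rest about 2.5 mm from it, standing over 3.5 s with the tray level and the handle still gripped.

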